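# Half-open the fume extractor damper, draw the nozzle to 80 mm and hold

## Robot

A 7-joint arm with a two-finger parallel gripper is mounted at the origin on a cart in front of the work surface, level with it; the furniture and walls round the work are solid. World frame = base frame: x ahead of the robot, y to its left, z up, the work surface at z = 0. Lengths are in m, angles in rad, forces in N, time in s.
With the tool pointing down it reaches from about 0.425 to 0.875 m from the base axis. Payload 4.7 kg.
Tool frame: the origin (TCP) lies at the very end of the fingers, on their centre line; the grasp point (between the pads) lies 19 mm behind it; z points along the fingers, y is the line along which they close (so a half turn about z gives the same grasp; the last joint's range is limited). The gripper opens to 87 mm and grips with 3 to 60 N. Pads are 19 mm wide; open, the fingers measure 117 mm over their backs; the gripper's body (75 mm by 190 mm) begins 51 mm behind the grasp point.
Start: joints at [-1.179, 0.321, -0.07, 1.45, 0.023, 1.371, -0.057], TCP at [0.24, 0.604, 0.223] pointing down, gripper open.
Joint ranges: [-2.86, 2.86], [-0.3, 2.09], [-1.38, 1.24], [0.06, 2.45], [-1.56, 4.7], [0.09, 2.05], [-2.69, 2.69]. Speed limits (rad/s): [2.57, 2.57, 3.14, 3.14, 3.14, 3.14, 3.14].

## Interface

Orientations are given as a rotation vector (axis times angle).
In Python, from bench import ctrl, get_image, job gives the robot as it stands.
- The arm moves only by the shell command python3 -m crank 'ROWS' [FORCE]. ROWS is JSON, a list that holds one entry, the list of rows, each a list of 5 numbers: the shift along the tool's x, y, z in mm, then the turn about the tool's z in rad, then the closure, from -1 (fully open) to 1 (shut), so that 0 is half open. A call has 1 to 10 rows; each row shifts and turns the commanded pose from where the row before left it, along the tool's axes as they then stand; what a row does not reach is not made up. A row lasts 1/12 s, in which the tool goes at most 41.7 mm and 7.16 degrees, less where a joint would pass 70% of its speed; a pose out of reach is approached as far as the arm can. A call with a gripper value outside its range is refused whole. The fingers move at their own pace and stop on an object; FORCE is the grip in N (left out, the last holds). Time passes only in rows, so rows that do not move let the fingers close. It gives the time, the measured TCP pose, the force, the opening and the grip force at its end, in the units of the state.
- ctrl.get_state(): the state, without advancing time (a new reading comes with each control period).
- get_image(name): name is "side" or "top"; returns a dict with "pixels" (480x640x3 uint8, red, green, blue), "fx", "fy", "cx", "cy" (pixels), "T" (4x4, takes a point from camera to world coordinates). Camera axes: x right, y down, z forward; pixel columns grow to the right and rows downward; lengths in m; the calibration is good to about 2 mm. A picture is of the moment at which its call begins. There is no depth.
- job.close_job(): hands the job in; it is judged then, once.
The state is a dict: "time": time; "joint_positions": joint angles; "qd": joint speeds; "joint_torque": joint torques, N m; "position": TCP position; "tool_rot": TCP orientation; "ft_force": force on the tool from outside, world axes, zero at the start; "torque": the same for the moment, N m; "grip_width": opening from 0.0 (shut) to 1.0 (fully open); "grip_force": force on a finger pad.
Only numpy, scipy, OpenCV 4.12 (cv2) and the standard library are available. Lean on these libraries where they do the work, as an engineer would, in place of code of your own. Each camera call takes 0.05 s, during which the arm holds its last target. There are 200 camera calls.

## Task

A joint on the circuit board is about to be soldered under the bench fume extractor. First turn the extractor's damper lever to half open (45 degrees, the long double mark in the middle of its dial) while the nozzle is still stowed; then pinch the nozzle's handgrip so that the lock button on its side is squeezed in, and draw the nozzle tube out until the double ring, the 80 mm mark, stands at the mouth of the sleeve. The tube springs back when let go, so finish still pinching the handgrip with the button in, holding the nozzle still at that mark; leave the board, tweezers, screwdriver and flux tin where they lie.

Things in the scene. Friction and masses are not known exactly. Their poses are not given: they have to be found in the camera images.
- extractor: Fume extractor fixed to the bench: grey cabinet (x -90..90, y 120..250 mm of its frame; 135 mm high, carrying bar to 150), then a level duct 100 mm up: damper with lever, 41 mm sleeve on a stand, telescoping nozzle tube. Origin: on the bench under the duct's axis, 75 mm behind the sleeve's mouth. -y: the way the nozzle draws out; -x: its front, with lever and lock button; z up.
- damper_lever (a joint): Damper lever angle, rad: 0 = shut, crosswise, pointing to the extractor's front (-x); 0.785 = half open; pi/2 = open, in line with the duct, pointing the way the nozzle draws out (-y). Grows anticlockwise seen from above. Stops at both ends, stays where it is left (0.08 N m friction), starts between 0 and 0.4.
- damper_axis (a point): On the vertical axis of the damper's spindle, 155 mm above the bench, the height of the lever grip's middle; x 0, y +55 mm in the extractor's frame. Below it a 92 mm round aluminium dial (top 140 mm above the bench) with dark marks every 15 degrees, long at 0, 45 and 90, the one at 45 double.
- lever_grip (a point): Centre of the black grip of the damper lever, 76 mm out from the spindle's axis: 52 mm long along the lever, 14 mm wide, 20 mm tall (145 to 165 mm above the bench), free all round. Take it from above across its width. The point's x axis points along the lever, from grip to spindle. When the lever is shut the cabinet stands 65 mm to one side of the grip's centre, 135 mm high.
- nozzle_reach (a joint): How far the nozzle tube is drawn out, m: 0 = stowed and locked, as at the start (0.5 mm play); at most 0.11. A spring draws it home (2.4 N at 0, 3.4 N at 0.08), friction 1 N. Dark rings on the 32 mm tube come out of the sleeve's mouth: single at 20, 40, 60, 100 mm, double at 80 mm (lines 4 mm apart, the mark between them). 0.08 = double ring at the mouth.
- nozzle_tube: The nozzle tube with its handgrip, a black block 46 mm long along it, 40 mm wide, 52 mm tall (78 to 130 above the bench), lock button on its front. Beyond it the tube bends into a round black hood (84 mm wide, underside 62 mm above the bench) that passes over the board. Origin: on the bench at the extractor's origin when stowed, moving with the tube; axes as the extractor's.
- grip_centre (a point): Where to pinch the handgrip: on the tube's axis, 100 mm above the bench, half-way along the block, 27 mm before the sleeve's mouth when stowed. Pinch from above along the extractor's x axis: 47.5 mm over block and button, 40 to 41 mm with the button in. Axes as the extractor's; draw along -y. Nothing within 45 mm of the block's sides is higher than 25 mm.
- lock_button (a joint): How far the lock button is squeezed in, m: 0 = out (locked), 0.007 = fully in, nearly flush. 3 N to start, 8 N fully in; springs out when let go. Its pin stands behind a steel catch and keeps the tube stowed until the button is about 5 mm in; once the tube is more than 20 mm out it does not lock again.
- button_face (a point): Centre of the outer face of the lock button: round, steel, 18 mm across, standing 7.5 mm out of the middle of the handgrip's front (-x) side, 100 mm above the bench. It is squeezed in along +x of the extractor.
- sleeve_mouth (a point): Centre of the sleeve's mouth, on the tube's axis, 100 mm above the bench; the mouth has a black collar 50 mm across. The scale is read here.
- board: Bystander: the circuit board to be soldered, 100 x 150 mm, 38 mm tall, lying on a grey pad 4 mm thick beneath where the hood goes. Origin at the centre of its underside.
- tweezers: Bystander: steel tweezers, 15 x 120 x 10 mm, on the pad beside the board. Origin at the centre of the underside.
- screwdriver: Bystander: screwdriver with a red handle, 196 mm long, 24 mm thick, lying in front of the extractor. Origin at the centre of the underside.
- flux_tin: Bystander: round flux tin, 57 mm across, 20 mm tall, behind the sleeve. Origin at the centre of the underside.

How it is judged:
By the outcome, as a careful person would: the job done as asked, in the order asked, and still so for the second after the job is handed in, while the arm keeps its last pose, push and grip.
It also fails if it takes over 40 s, if anything falls off the work surface, if the arm or the gripper's body presses on something with over 40 N, if the wrist force passes 120 N, or if a joint passes its speed limit or range.

## Working session

There is one attempt and no reset: what is moved stays moved. The work goes in short steps, Python scripts to look and compute and a shell command to move; the robot and the scene stay as the last step left them, time stands still between calls to the robot, and variables do not carry over. Pictures are saved under pics/ and viewed, at most 10 in all, crops included, and the job is handed in when it is done.

```bash
mkdir -p pics; ls
cat > h.py <<'E'
import numpy as np, cv2
from bench import ctrl, get_image, job
def save(n,f):
    im=get_image(n); cv2.imwrite('pics/'+f,im['pixels'][:,:,::-1]); np.savez('pics/'+f[:-4]+'.npz',**im); return im
def ray(im,u,v):
    T=im['T']; d=T[:3,:3]@np.array([(u-im['cx'])/im['fx'],(v-im['cy'])/im['fy'],1]); return T[:3,3],d
def onz(im,u,v,z):
    o,d=ray(im,u,v); return o+d*(z-o[2])/d[2]
def proj(im,p):
    T=im['T']; c=T[:3,:3].T@(np.array(p)-T[:3,3]); return np.array([im['fx']*c[0]/c[2]+im['cx'],im['fy']*c[1]/c[2]+im['cy']])
E
python3 - <<'E'
from h import *
for n in('top','side'):
    im=save(n,n+'1.png'); print(n,im['T'].round(3).tolist(),im['fx'],im['cx'],im['cy'])
s=ctrl.get_state(); print(s)
E
```

```text
pics
top [[-0.021, -0.982, 0.189, 0.435], [-0.999, 0.015, -0.033, 0.034], [0.029, -0.189, -0.982, 0.951], [0.0, 0.0, 0.0, 1.0]] 552.390558224981 313.9336810140887 247.1855918069039
side [[0.851, -0.234, 0.471, 0.123], [-0.525, -0.411, 0.745, -0.739], [0.019, -0.881, -0.472, 0.584], [0.0, 0.0, 0.0, 1.0]] 540.2150564545143 318.1074048518029 228.88466189424636
{'time': 0.1, 'joint_positions': array([-1.17890041,  0.32175919, -0.07007253,  1.45156134,  0.02256356,
        1.37076609, -0.05691122]), 'qd': array([ 0.00102213, -0.00060928, -0.00070641, -0.00372813,  0.00081891,
        0.00052164,  0.00083168]), 'joint_torque': array([ 2.42925125e-04, -4.92571771e+01, -4.05587945e-01, -3.13397849e+01,
       -6.41003600e-02,  3.95761861e-02,  7.17098010e-05]), 'position': array([0.23962647, 0.60369205, 0.22155987]), 'tool_rot': array([-5.89871271e-01, -3.08545062e+00,  2.65072734e-03]), 'ft_force': array([ 0.15105341, -0.68764735, -0.33133158]), 'torque': array([-0.03945245, -0.02375656, -0.01861113]), 'grip_force': 0.0, 'grip_width': 1.005834852443923}
```

View pics/top1.png

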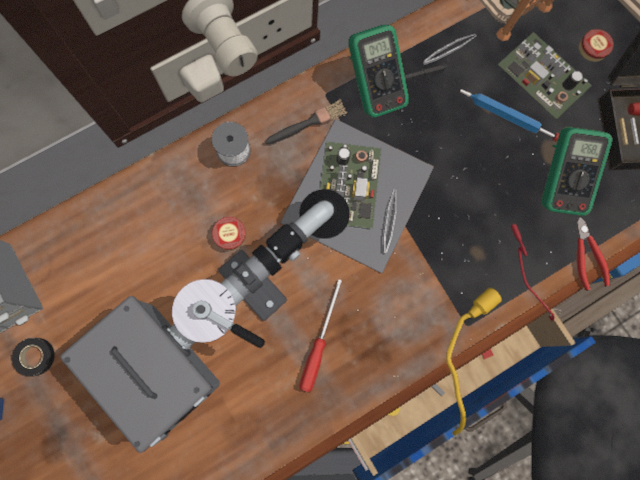

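View pics/side1.png

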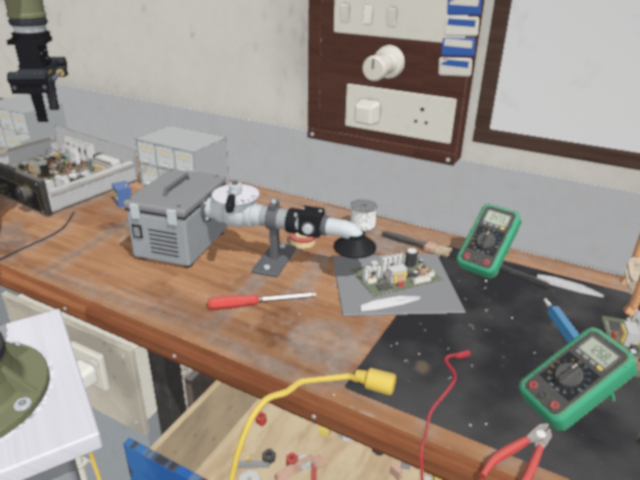

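Top view: dial centre is about (204,310), the lever grip about (247,337), the handgrip block about (284,242), and the hood about (325,214). The side view agrees with this layout. Next I measure with masks.

Run:
```python
from h import *
im=dict(np.load('pics/top1.npz')); a=im['pixels'].astype(int); g=a.max(2); sat=a.max(2)-a.min(2)
m=((g>165)&(sat<25)).astype(np.uint8); 
r=np.zeros_like(m); r[270:350,165:245]=1
c=max(cv2.findContours(m*r,0,2)[0],key=cv2.contourArea); el=cv2.fitEllipse(cv2.convexHull(c)); print('dial',el)
dk=((g<45)).astype(np.uint8); r=np.zeros_like(m); r[315:355,222:272]=1
c=max(cv2.findContours(dk*r,0,2)[0],key=cv2.contourArea); rect=cv2.minAreaRect(c); print('grip',rect)
D=onz(im,*el[0],.14); G=onz(im,*rect[0],.163); print('D',D,'G',G, np.linalg.norm((G-D)[:2]))
r=np.zeros_like(m); r[215:270,255:305]=1
c=max(cv2.findContours(dk*r,0,2)[0],key=cv2.contourArea); rect=cv2.minAreaRect(c); print('block',rect,onz(im,*rect[0],.13))
r[:]=0; r[185:240,298:352]=1
c=max(cv2.findContours(dk*r,0,2)[0],key=cv2.contourArea); el=cv2.fitEllipse(cv2.convexHull(c)); print('hood',el, onz(im,*el[0],.07))
cv2.imwrite('pics/crop.png',cv2.resize(im['pixels'][190:360,160:360,::-1],None,fx=3.5,fy=3.5,interpolation=2))
```

```text
dial ((205.5170135498047, 309.0671691894531), (60.596065521240234, 71.15946197509766), 58.50537109375)
grip ((247.44117736816406, 335.26470947265625), (34.98571014404297, 8.917925834655762), 30.963754653930664)
D [0.50129684 0.16686501 0.14      ] G [0.46164232 0.10393502 0.163     ] 0.07438188411594801
block ((284.3150634765625, 242.49314880371094), (28.055522918701172, 30.044532775878906), 47.121097564697266) [0.60045836 0.05151016 0.13      ]
hood ((324.1058349609375, 213.3618621826172), (47.87846755981445, 48.797569274902344), 101.1712875366211) [ 0.66047413 -0.01309864  0.07      ]
```

View pics/crop.png

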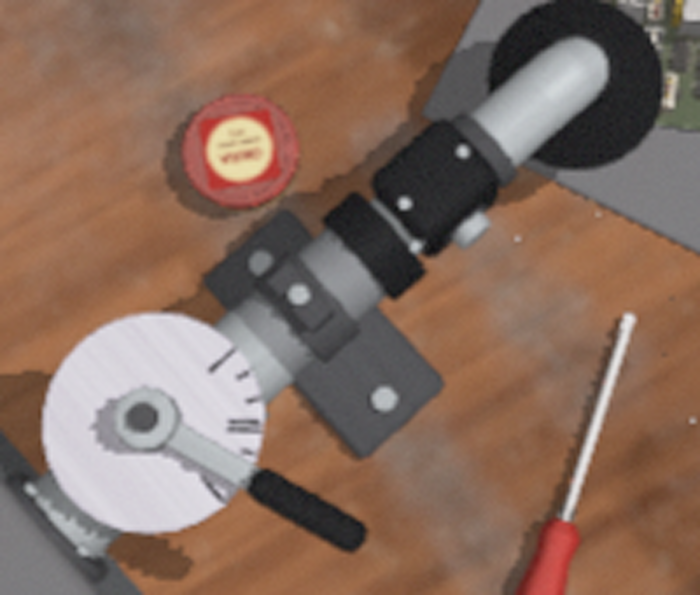

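The crop shows the lever about 18° from shut, with the double mark at crop (243,426). The button at crop (470,228) is on the front side of the block. The duct heading comes out near -48.5° in world. I'm moving above the lever grip.

```bash
python3 -m crank '[[[-28,-27.4,0,0,-1],[-28,-27.4,0,0,-1],[-28,-27.4,0,0,-1],[-28,-27.4,0,0,-1],[-28,-27.4,0,0,-1],[-28,-27.4,0,0,-1],[-28,-27.4,0,0,-1],[-28,-27.4,0,0,-1],[-28,-27.4,0,0,-1],[-28,-27.4,0,0,-1]]]' 20
python3 -m crank '[[[-28,-27.4,0,0,-1],[-28,-27.4,0,0,-1],[-28,-27.4,0,0,-1],[-26,-27.4,0,0,-1],[0,0,0,0.12,-1],[0,0,0,0.12,-1],[0,0,0,0.12,-1],[0,0,0,0.12,-1],[0,0,0,0.12,-1],[0,0,0,0.12,-1]]]'
python3 -m crank '[[[0,0,0,0.12,-1],[0,0,0,0.12,-1],[0,0,0,0.12,-1],[0,0,0,0.12,-1],[0,0,0,0.12,-1],[0,0,0,0.12,-1],[0,0,0,0.12,-1],[0,0,0,0.12,-1],[0,0,0,0.037,-1],[0,0,0,0,-1]]]'
cat >> h.py <<'E'
from scipy.spatial.transform import Rotation as Ro
def pose():
    s=ctrl.get_state(); return s,np.array(s['position']),Ro.from_rotvec(s['tool_rot']).as_matrix()
def go(target,xang):
    s,p,R=pose(); d=R.T@(np.array(target)-p)*1000; a=np.degrees(np.arctan2(R[1,0],R[0,0])); w=-((xang-a+180)%360-180)
    print('t',s['time'],'pos',p.round(4),'xang',a.round(2),'tilt',R[:,2].round(3),'shift mm',d.round(1),'turn',np.radians(w).round(3),'F',s['ft_force'].round(1),'grip',s['grip_width'],s['grip_force'],'q',s['joint_positions'].round(2))
E
python3 - <<'E'
from h import *
go([.461,.104,.140],60)
im=save('top','top2.png')
cv2.imwrite('pics/crop2.png',cv2.resize(im['pixels'][200:380,130:370,::-1],None,fx=3.2,fy=3.2,interpolation=2))
E
```

```text
time: 0.93
position: [0.3992, 0.2442, 0.2223]
tool_rot: [-0.59, -3.086, -0.0]
ft_force: [0.9, 0.0, 0.3]
grip_width: 1.003
grip_force: 0.0
time: 1.77
position: [0.4605, 0.1036, 0.2222]
tool_rot: [-1.647, -2.675, 0.001]
ft_force: [0.5, -0.1, -1.0]
grip_width: 1.002
grip_force: 0.0
time: 2.6
position: [0.4605, 0.1036, 0.2222]
tool_rot: [-2.722, -1.569, 0.001]
ft_force: [0.3, -0.1, -0.3]
grip_width: 0.997
grip_force: 0.0
t 2.6 pos [0.4605 0.1036 0.2222] xang 59.92 tilt [-0.001 -0.    -1.   ] shift mm [ 0.6  0.3 82.2] turn -0.001 F [ 0.3 -0.1 -0.3] grip 0.9972629981200192 0.0 q [-0.6  -0.07  0.31  1.88  0.02  1.33 -0.82]
```

View pics/crop2.png

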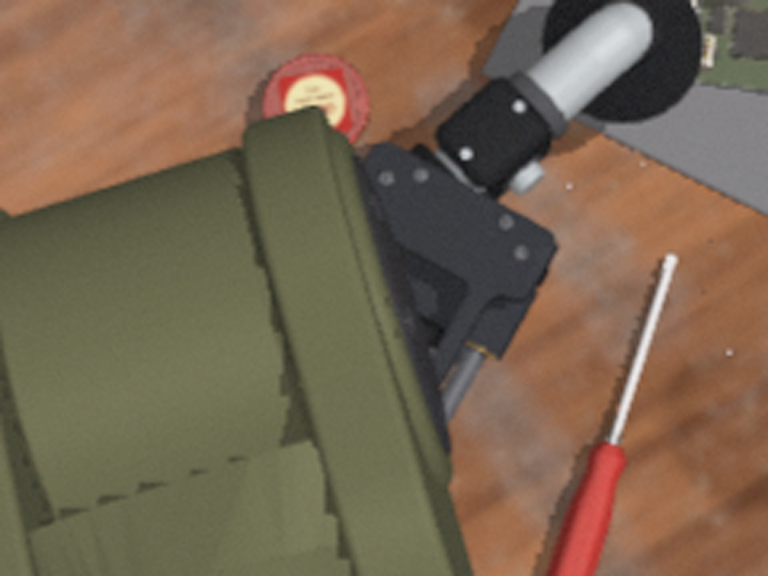

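The arm hides the lever from the top camera. The grasp margin is about ±35 mm, so I descend and close.

```bash
python3 -m crank '[[[0,0,20,0,-1],[0,0,20,0,-1],[0,0,20,0,-1],[0,0,20,0,-0.6],[0,0,0,0,-0.5],[0,0,0,0,-0.5]]]' 15
python3 - <<'E'
from h import *
go([.461,.104,.142],60)
im=save('side','side2.png')
cv2.imwrite('pics/crop3.png',cv2.resize(im['pixels'][90:290,110:370,::-1],None,fx=3,fy=3,interpolation=2))
E
```

```text
time: 3.15
position: [0.46, 0.1035, 0.1419]
tool_rot: [-2.72, -1.571, 0.004]
ft_force: [-0.6, -0.3, 0.9]
grip_width: 0.856
grip_force: 0.0
t 3.15 pos [0.46   0.1035 0.1419] xang 60.03 tilt [-0.002 -0.001 -1.   ] shift mm [ 0.9  0.6 -0.1] turn 0.0 F [-0.6 -0.3  0.9] grip 0.8558095746422001 0.0 q [-0.6  -0.01  0.32  1.99  0.    1.16 -0.8 ]
```

View pics/crop3.png

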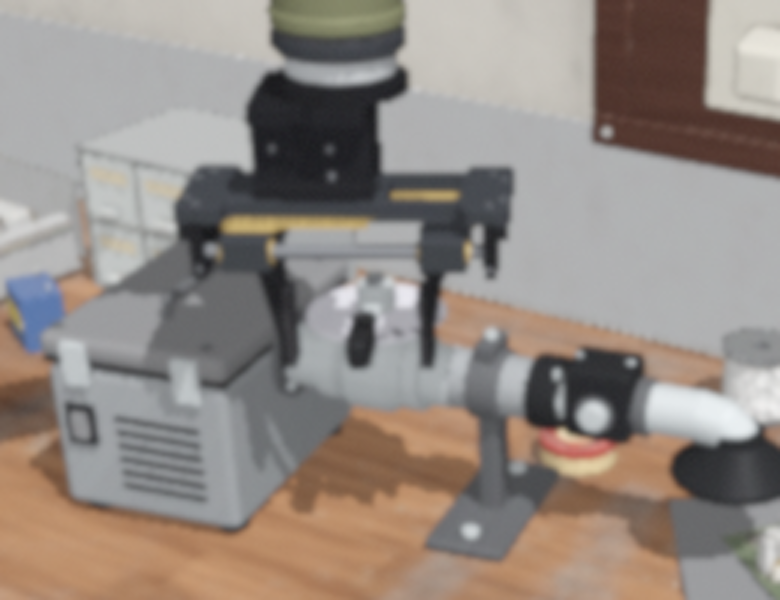

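In the side crop, the fingers at (283,330) and (430,320) straddle the black grip at (360,340) evenly. I'm closing.

```bash
python3 -m crank '[[[0,0,0,0,0.75],[0,0,0,0,0.75],[0,0,0,0,0.75],[0,0,0,0,0.75],[0,0,0,0,0.75],[0,0,0,0,0.75],[0,0,0,0,0.75],[0,0,0,0,0.75]]]' 20
python3 - <<'E'
from h import *
go([.461,.104,.142],60)
im=dict(np.load('pics/top1.npz'))
D=onz(im,204,310.9,.14); print('D',D)
for y in(48.5,):
  D=D[:2]
  for D in (D,np.array([.5,.168])):
    _,p,R=pose(); v=p[:2]-D; print(np.linalg.norm(v),np.degrees(np.arctan2(v[1],v[0]))%360)
E
```

```text
time: 3.87
position: [0.4608, 0.1038, 0.1426]
tool_rot: [-2.721, -1.57, -0.0]
ft_force: [1.1, -0.5, 0.6]
grip_width: 0.229
grip_force: 0.0
t 3.8667 pos [0.4608 0.1038 0.1426] xang 59.98 tilt [ 0.  0. -1.] shift mm [0.3 0.  0.6] turn -0.0 F [ 1.1 -0.5  0.6] grip 0.2289312964394736 0.0 q [-0.6  -0.01  0.32  1.99  0.    1.16 -0.8 ]
D [0.49867854 0.16901576 0.14      ]
0.07543586612099161 239.8771752789502
0.07523861703521795 238.6184630331629
```

```bash
python3 -m crank '[[[0,0,0,0,0.95],[0,0,0,0,0.95],[0,0,0,0,0.95],[0,0,0,0,0.95]]]' 20
python3 - <<'E'
from h import *
im=dict(np.load('pics/top1.npz')); D=onz(im,204,310.9,.14)
g=cv2.cvtColor(im['pixels'],cv2.COLOR_RGB2GRAY)
n,l,s,c=cv2.connectedComponentsWithStats((g<150).astype(np.uint8)[285:340,215:240])
for i in range(1,n):
  if s[i,4]<60:
    u=c[i]+[215,285]; p=onz(im,*u,.14)-D; print(u.round(1),s[i,4],np.hypot(*p[:2]).round(4),np.degrees(np.arctan2(p[1],p[0])).round(1)%360)
# tube axis edges: bright pixels in tube between block and hood, axis height .1
a=im['pixels'].astype(int); m=((a.min(2)>110)&(np.ptp(a,2)<30)).astype(np.uint8); r=m*0; r[198:240,295:338]=1
ct=max(cv2.findContours(m*r,0,2)[0],key=cv2.contourArea); print(cv2.minAreaRect(ct)); R=cv2.boxPoints(cv2.minAreaRect(ct)); W=np.array([onz(im,*q,.1)[:2] for q in R])
for i in range(4):
  e=W[(i+1)%4]-W[i]; print(np.linalg.norm(e).round(4),np.degrees(np.arctan2(e[1],e[0])).round(1))
s=ctrl.get_state(); print(s['grip_width']*87,s['grip_force'],s['ft_force'])
E
```

```text
time: 4.2
position: [0.4612, 0.1035, 0.1426]
tool_rot: [2.721, 1.569, 0.001]
ft_force: [2.1, -1.8, -0.8]
grip_width: 0.158
grip_force: 20.0
[237.2 287.3] 22 0.0586 305.1
[222.8 292.7] 11 0.0375 314.0
[229.  296.7] 3 0.0413 299.1
[231.5 304. ] 2 0.0408 283.2
[229.6 311.2] 19 0.0371 268.4
[230.5 319. ] 2 0.0404 252.1
((315.66754150390625, 216.65480041503906), (19.194501876831055, 39.95076370239258), 49.08561706542969)
0.0646 -49.1
0.031 -141.2
0.0643 130.6
0.0307 39.4
13.752963756042314 19.97455559670925 [ 2.09676216 -1.81718452 -0.82416581]
```

Width is 13.75 mm at 20 N, so the lever is held. The 45° mark is at about 266° in world, so I need about 26° more, turned along an arc.

```bash
python3 -m crank '[[[0.2,4.9,0,-0.065,0.95],[0.2,4.9,0,-0.065,0.95],[0.2,4.9,0,-0.065,0.95],[0.2,4.9,0,-0.065,0.95],[0.2,4.9,0,-0.065,0.95],[0.2,4.9,0,-0.065,0.95],[0.2,4.9,0,-0.064,0.95],[0,0,0,0,0.95],[0,0,0,0,0.95]]]'
python3 - <<'E'
from h import *
go([.461,.104,.142],86)
E
```

```text
time: 4.95
position: [0.4941, 0.093, 0.1426]
tool_rot: [2.3, 2.138, -0.0]
ft_force: [3.4, -3.7, -1.3]
grip_width: 0.159
grip_force: 20.0
t 4.95 pos [0.4941 0.093  0.1426] xang 85.83 tilt [ 0.001 -0.001 -1.   ] shift mm [  8.6 -33.8   0.5] turn -0.003 F [ 3.4 -3.7 -1.3] grip 0.1585806641930321 19.987242920324206 q [-0.57  0.06  0.34  1.93 -0.02  1.16 -0.29]
```

```bash
python3 -m crank '[[[0,0,0,0,-0.3],[0,0,0,0,-0.3],[0,0,0,0,-0.3],[0,0,-25,0,-0.3],[0,0,-35,0,-0.3],[0,0,-35,0,-0.3],[-30,15,0,0,-0.3],[-35,15,0,0,-0.3],[-35,15,0,0,-0.3],[-35,15,0,0,-0.3]]]'
python3 -m crank '[[[-35,15,0,0,-0.3],[-35,15,0,0,-0.3],[0,0,0,0,-0.3]]]'
python3 - <<'E'
from h import *
go([.602,.051,.22],130.9)
im=save('top','top4.png')
cv2.imwrite('pics/crop4.png',cv2.resize(im['pixels'][190:360,160:360,::-1],None,fx=4,fy=3.5,interpolation=2)[:600,:800])
E
```

```text
time: 5.78
position: [0.544, -0.045, 0.2381]
tool_rot: [-2.295, -2.144, -0.002]
ft_force: [0.7, 0.4, -0.4]
grip_width: 0.648
grip_force: 0.0
time: 6.03
position: [0.5689, -0.1253, 0.2376]
tool_rot: [2.306, 2.128, -0.005]
ft_force: [-1.7, -0.2, 0.2]
grip_width: 0.65
grip_force: 0.0
t 6.0333 pos [ 0.5689 -0.1253  0.2376] xang 85.4 tilt [ 0.001 -0.005 -1.   ] shift mm [178.5  18.8  16.8] turn -0.794 F [-1.7 -0.2  0.2] grip 0.6503821988267083 0.0 q [-0.32  0.18  0.56  1.62 -0.09  1.36  0.17]
```

View pics/crop4.png

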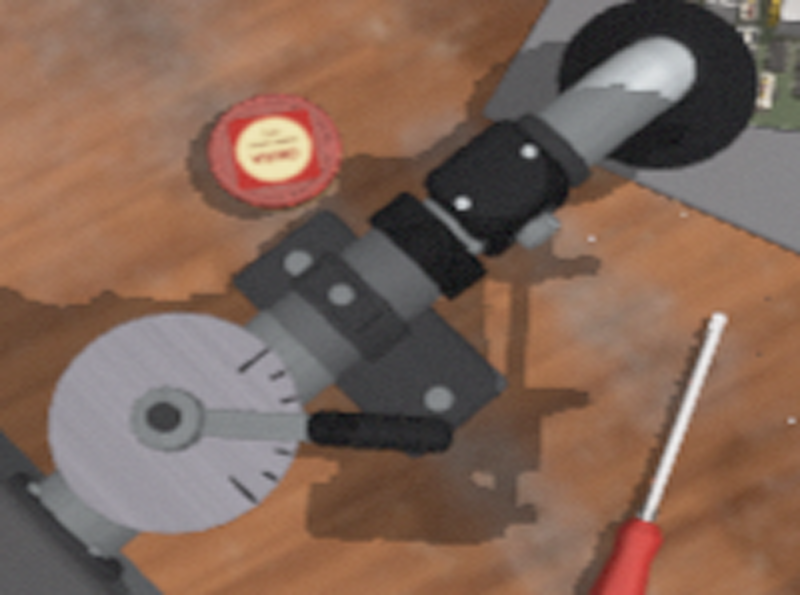

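The lever at crop (200..450, 425) now covers the double mark, and the 0° and 90° marks show at (243,490) and (253,360). I compare the lever direction with the bisector of the paired marks.

Run:
```python
from h import *
im=dict(np.load('pics/top4.npz')); g=cv2.cvtColor(im['pixels'],cv2.COLOR_RGB2GRAY)
n,l,s,c=cv2.connectedComponentsWithStats((g<105).astype(np.uint8)[287:338,214:236])
P=[]
for i in range(1,n):
  if s[i,4]<80:
    u=c[i]+[214,287]; p=onz(im,*u,.14); print(u.round(1),s[i,4],p.round(4))
f=lambda u,v:onz(im,160+u/4,190+v/3.5,.14)[:2]
for a,b in(((253,358),(243,490)),((278,376),(269,476)),((288,400),(282,452))):
  e=f(*a)-f(*b); print('45 mark dir',np.degrees(np.arctan2(e[1],e[0]))%360-90)
m=(g<45).astype(np.uint8); r=m*0; r[300:330,234:280]=1; ct=max(cv2.findContours(m*r,0,2)[0],key=cv2.contourArea)
rc=cv2.minAreaRect(ct); W=[onz(im,*q,.163)[:2] for q in cv2.boxPoints(rc)]; print(rc, onz(im,*rc[0],.163))
for i in range(4):
  e=W[(i+1)%4]-W[i]; print(np.linalg.norm(e).round(4),np.degrees(np.arctan2(e[1],e[0])).round(1)%180)
```

```text
[222.8 292.8] 10 [0.5246 0.1421 0.14  ]
[229.  296.7] 3 [0.5188 0.133  0.14  ]
[231.5 304. ] 2 [0.508  0.1293 0.14  ]
[235. 303.] 1 [0.5094 0.1242 0.14  ]
[234.6 318.4] 8 [0.487  0.1246 0.14  ]
[230.5 319. ] 2 [0.4862 0.1305 0.14  ]
[227.  325.5] 4 [0.477  0.1355 0.14  ]
[220.7 330. ] 9 [0.4707 0.1446 0.14  ]
45 mark dir 266.82129373363085
45 mark dir 265.9829749904907
45 mark dir 264.65897560670606
((254.4730224609375, 312.7831726074219), (35.31638717651367, 10.381595611572266), 5.440331935882568) [0.49290577 0.09407714 0.163     ]
0.0146 174.9
0.05 83.5
0.0146 174.2
0.0499 83.5
```

The lever lies within about 1° of the mark. Next I move above the handgrip and turn the tool square to the duct.

```bash
python3 -m crank '[[[30,3.2,0,0,-1],[30,3.2,0,0,-1],[30,3.2,0,0,-1],[30,3.2,0,0,-1],[30,3.2,0,0,-1],[29.5,3,0,0,-1],[0,0,0,-0.114,-1],[0,0,0,-0.114,-1],[0,0,0,-0.114,-1],[0,0,0,-0.114,-1]]]' 25
python3 -m crank '[[[0,0,0,-0.114,-1],[0,0,0,-0.114,-1],[0,0,0,-0.112,-1],[0,0,30,0,-1],[0,0,20,0,-1],[0,0,0,0,-1]]]'
python3 - <<'E'
from h import *
go([.6024,.052,.081],131)
im=save('side','side5.png')
cv2.imwrite('pics/crop5.png',cv2.resize(im['pixels'][90:290,170:430,::-1],None,fx=3,fy=3,interpolation=2))
E
```

```text
time: 6.92
position: [0.5994, 0.0637, 0.2374]
tool_rot: [-1.742, -2.612, -0.001]
ft_force: [-0.0, -0.3, 0.6]
grip_width: 0.996
grip_force: 0.0
time: 7.42
position: [0.5967, 0.063, 0.1831]
tool_rot: [-1.282, -2.86, 0.006]
ft_force: [-0.5, 0.3, -0.7]
grip_width: 1.0
grip_force: 0.0
t 7.4167 pos [0.5967 0.063  0.1831] xang 131.72 tilt [-0.008 -0.    -1.   ] shift mm [-12.6  -2.4 102. ] turn 0.013 F [-0.5  0.3 -0.7] grip 0.9998784820416162 0.0 q [-0.44  0.25  0.35  1.64 -0.09  1.28  0.65]
```

View pics/crop5.png

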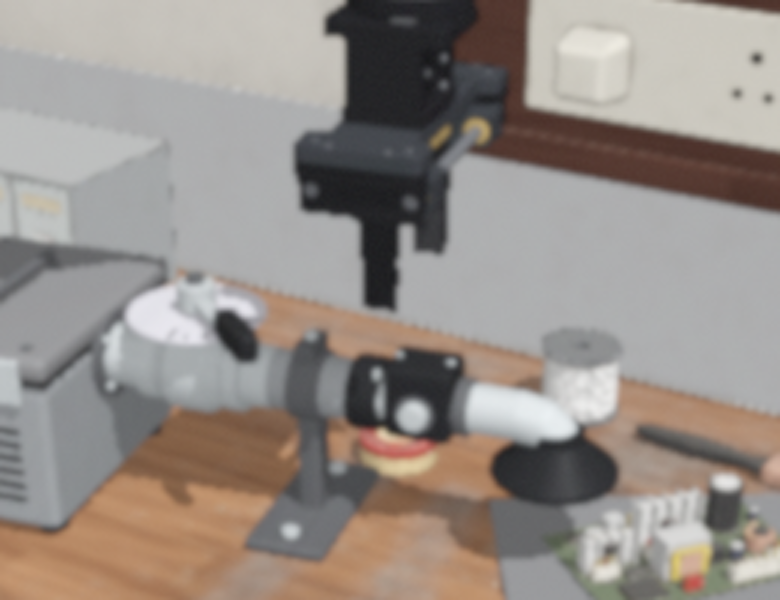

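Side crop: the button is at (413,414), and the fingers are about 12 mm too far back toward the sleeve. I triangulate the button from both views to fix the grasp point.

Run:
```python
from h import *
S=dict(np.load('pics/side5.npz')); T=dict(np.load('pics/top4.npz'))
us=(170+413/3,90+414/3); ut=(160+540/4,190+230/3.5)
o1,d1=ray(S,*us); o2,d2=ray(T,*ut)
A=np.c_[d1,-d2]; k=np.linalg.lstsq(A,o2-o1,rcond=None)[0]; a,b=o1+k[0]*d1,o2+k[1]*d2; print(a,b)
print('side ray at z.1',onz(S,*us,.1),'expect',[.5816,.034,.1])
# TCP apparent vs reported: finger tip front crop(380,305)
go([.6024,.052,.081],131)
```

```text
[0.58787464 0.03421214 0.10225368] [0.58488494 0.03568228 0.10172804]
side ray at z.1 [0.59005014 0.03783047 0.1       ] expect [0.5816, 0.034, 0.1]
t 7.4667 pos [0.5979 0.0628 0.1854] xang 131.71 tilt [-0.005  0.    -1.   ] shift mm [-11.5  -3.5 104.4] turn 0.012 F [ 0.1 -0.4  0.7] grip 0.9996344360225592 0.0 q [-0.44  0.25  0.35  1.64 -0.09  1.28  0.65]
```

```bash
python3 -m crank '[[[-12.5,-3.2,0,0.012,-1],[0,0,0,0,-1],[0,0,25,0,-1],[0,0,25,0,-1],[0,0,25,0,-1],[0,0,15,0,-1],[0,0,14,0,-1],[0,0,0,0,-1],[0,0,0,0,-1]]]' 25
python3 - <<'E'
from h import *
go([.603,.051,.081],131)
im=save('side','side6.png')
cv2.imwrite('pics/crop6.png',cv2.resize(im['pixels'][110:270,230:430,::-1],None,fx=3.7,fy=3.7,interpolation=2))
E
```

```text
time: 8.22
position: [0.6068, 0.0492, 0.0843]
tool_rot: [1.306, 2.857, 0.0]
ft_force: [0.3, 0.4, 0.7]
grip_width: 0.997
grip_force: 0.0
t 8.2167 pos [0.6068 0.0492 0.0843] xang 130.87 tilt [ 0.001 -0.    -1.   ] shift mm [ 3.9 -1.7  3.3] turn -0.002 F [0.3 0.4 0.7] grip 0.9968890896323478 0.0 q [-0.41  0.34  0.34  1.73 -0.13  1.09  0.69]
```

View pics/crop6.png

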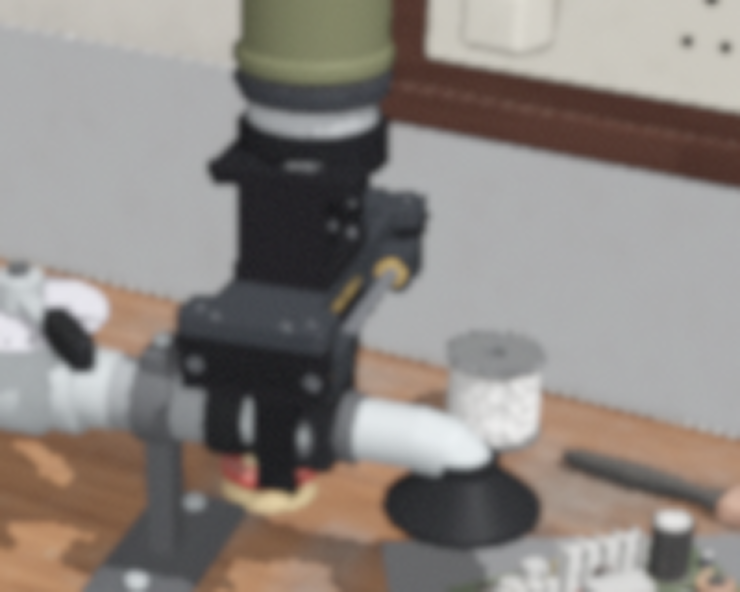

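The near finger at crop (278,430) is where a finger centred on the button should appear after parallax. I lower slightly and pinch.

```bash
python3 -m crank '[[[0.8,-1,3,0,-1],[0,0,0,0,0.6],[0,0,0,0,0.6],[0,0,0,0,0.6],[0,0,0,0,0.6],[0,0,0,0,0.6],[0,0,0,0,0.6],[0,0,0,0,0.6],[0,0,0,0,0.6],[0,0,0,0,0.6]]]' 25
python3 - <<'E'
from h import *
go([.603,.051,.081],131); print(ctrl.get_state()['grip_width']*87)
E
```

```text
time: 9.1
position: [0.6065, 0.0505, 0.0805]
tool_rot: [1.302, 2.856, 0.003]
ft_force: [6.7, 2.6, -4.5]
grip_width: 0.454
grip_force: 25.0
t 9.1 pos [0.6065 0.0505 0.0805] xang 130.99 tilt [ 0.003  0.001 -1.   ] shift mm [ 2.7 -2.3 -0.5] turn -0.0 F [ 6.7  2.6 -4.5] grip 0.45364893234232756 24.993094682446255 q [-0.41  0.35  0.34  1.74 -0.13  1.08  0.69]
39.4674571137825
```

Opening is 39.5 mm, so the button is in. I'm drawing out 76 mm, then looking.

```bash
python3 -m crank '[[[0,0.8,0,0,0.6],[-4,0,0,0,0.6],[-8,0,0,0,0.6],[-10,0,0,0,0.6],[-10,0,0,0,0.6],[-10,0,0,0,0.6],[-10,0,0,0,0.6],[-10,0,0,0,0.6],[-8,0,0,0,0.6],[-6,0,0,0,0.6]]]' 30
python3 -m crank '[[[0,0,0,0,0.6],[0,0,0,0,0.6]]]'
python3 - <<'E'
from h import *
go([.6065,.0505,.081],131); print(ctrl.get_state()['grip_width']*87)
im=save('side','side7.png'); t=save('top','top7.png')
a=cv2.resize(im['pixels'][190:270,250:350,::-1],None,fx=5,fy=5,interpolation=2); b=cv2.resize(t['pixels'][200:320,230:380,::-1],None,fx=3.33,fy=3.33,interpolation=2)
h=np.zeros((400,800,3),np.uint8); h[:,:400]=a[:400,50:450]; h[:b.shape[0],400:]=b[:400,:400]; cv2.imwrite('pics/crop7.png',h)
E
```

```text
time: 9.93
position: [0.6562, -0.0058, 0.0805]
tool_rot: [-1.302, -2.858, -0.003]
ft_force: [0.3, 6.1, 1.8]
grip_width: 0.454
grip_force: 30.0
time: 10.1
position: [0.6564, -0.0061, 0.0805]
tool_rot: [1.302, 2.859, 0.003]
ft_force: [2.1, 4.9, -0.2]
grip_width: 0.46
grip_force: 30.0
t 10.1 pos [ 0.6564 -0.0061  0.0805] xang 131.01 tilt [ 0.001  0.002 -1.   ] shift mm [75.5 -0.6 -0.4] turn 0.0 F [ 2.1  4.9 -0.2] grip 0.46008452274941586 30.0289507600246 q [-0.31  0.45  0.36  1.61 -0.17  1.12  0.81]
40.02735347919918
```

View pics/crop7.png

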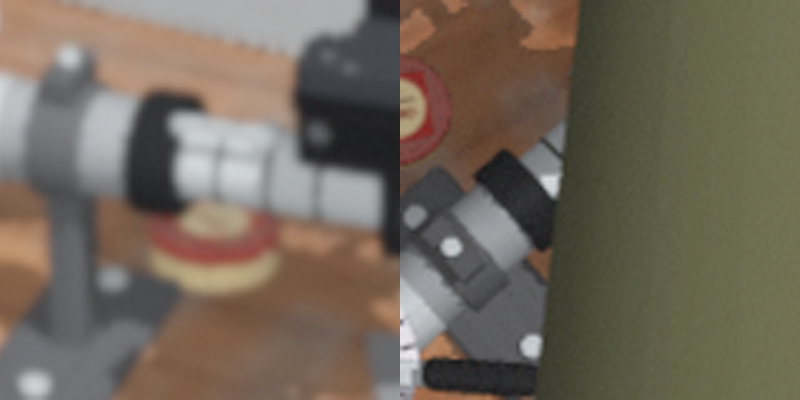

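The side crop shows single rings at x≈315 (20 mm), 265 (40 mm) and 218 (60 mm), with the mouth edge at about 176. The double ring is still just inside. I get a sub-pixel estimate from an intensity profile along the tube.

```bash
cat > prof.py <<'E'
from h import *
import sys
from scipy.ndimage import map_coordinates
def prof(f):
    im=dict(np.load(f)); g=cv2.cvtColor(im['pixels'],cv2.COLOR_RGB2GRAY).astype(float)
    # crop (176,170)->(380,200) : px=260+u/5, 190+v/5
    for off in(-3,0,3):
        t=np.arange(284,332,.5); v=190+172/5+(t-295.2)*(27/200)+off
        p=map_coordinates(g,[v,t],order=1); print(off,' '.join(f'{a:g}:{int(b)}' for a,b in zip(t,p)))
prof(sys.argv[1])
E
python3 prof.py pics/side7.npz
```

```text
-3 284:141 284.5:118 285:95 285.5:77 286:59 286.5:54 287:50 287.5:50 288:50 288.5:50 289:50 289.5:50 290:51 290.5:51 291:51 291.5:52 292:53 292.5:55 293:58 293.5:74 294:91 294.5:117 295:144 295.5:165 296:185 296.5:194 297:203 297.5:206 298:210 298.5:210 299:211 299.5:210 300:210 300.5:206 301:203 301.5:195 302:187 302.5:180 303:174 303.5:181 304:189 304.5:196 305:204 305.5:206 306:208 306.5:208 307:208 307.5:208 308:208 308.5:207 309:206 309.5:204 310:202 310.5:197 311:191 311.5:178 312:165 312.5:155 313:145 313.5:151 314:157 314.5:165 315:172 315.5:174 316:176 316.5:176 317:176 317.5:176 318:176 318.5:176 319:175 319.5:175 320:174 320.5:171 321:169 321.5:161 322:153 322.5:146 323:139 323.5:145 324:151 324.5:159 325:167 325.5:169 326:172 326.5:172 327:171 327.5:171 328:171 328.5:171 329:172 329.5:172 330:171 330.5:171 331:172 331.5:171
0 284:116 284.5:96 285:76 285.5:63 286:49 286.5:48 287:46 287.5:45 288:45 288.5:46 289:46 289.5:46 290:46 290.5:46 291:47 291.5:46 292:46 292.5:52 293:58 293.5:79 294:100 294.5:126 295:153 295.5:168 296:184 296.5:190 297:195 297.5:196 298:197 298.5:198
[... 739 characters left out ...]
44 293:46 293.5:56 294:65 294.5:84 295:102 295.5:119 296:135 296.5:143 297:151 297.5:154 298:157 298.5:158 299:159 299.5:159 300:160 300.5:158 301:156 301.5:150 302:144 302.5:142 303:139 303.5:144 304:150 304.5:155 305:160 305.5:162 306:163 306.5:164 307:165 307.5:165 308:165 308.5:164 309:163 309.5:162 310:160 310.5:157 311:153 311.5:146 312:139 312.5:136 313:133 313.5:140 314:147 314.5:153 315:159 315.5:159 316:160 316.5:161 317:161 317.5:161 318:161 318.5:161 319:161 319.5:161 320:161 320.5:157 321:154 321.5:147 322:140 322.5:137 323:133 323.5:139 324:146 324.5:152 325:158 325.5:159 326:161 326.5:162 327:163 327.5:163 328:164 328.5:164 329:164 329.5:164 330:164 330.5:164 331:163 331.5:163
```

Profile: rings at 302.6, 312.6 and 322.8 px, mouth at 294.4 px, giving a reach of about 76–77 mm. I'm drawing 3.6 mm more.

```bash
python3 -m crank '[[[-1.8,0,0,0,0.6],[-1.8,0,0,0,0.6],[0,0,0,0,0.6],[0,0,0,0,0.6],[0,0,0,0,0.6],[0,0,0,0,0.6]]]'
python3 - <<'E'
from h import *
go([.6065,.0505,.081],131); print(ctrl.get_state()['grip_width']*87)
im=save('side','side8.png')
cv2.imwrite('pics/crop8.png',cv2.resize(im['pixels'][200:260,270:350,::-1],None,fx=9,fy=9,interpolation=2))
E
python3 prof.py pics/side8.npz | sed -n 2p
```

```text
time: 10.7
position: [0.6584, -0.0083, 0.0805]
tool_rot: [-1.302, -2.859, -0.003]
ft_force: [2.1, 5.0, -0.7]
grip_width: 0.459
grip_force: 30.0
t 10.7 pos [ 0.6584 -0.0083  0.0805] xang 131.03 tilt [ 0.     0.002 -1.   ] shift mm [78.5 -0.5 -0.4] turn 0.001 F [ 2.1  5.  -0.7] grip 0.4587135183127159 30.02053213014733 q [-0.31  0.45  0.36  1.6  -0.17  1.12  0.81]
39.90807609320628
0 284:117 284.5:96 285:74 285.5:62 286:49 286.5:47 287:45 287.5:46 288:47 288.5:47 289:46 289.5:45 290:44 290.5:45 291:46 291.5:47 292:48 292.5:50 293:52 293.5:62 294:73 294.5:96 295:119 295.5:142 296:164 296.5:177 297:189 297.5:193 298:196 298.5:197 299:198 299.5:198 300:198 300.5:198 301:198 301.5:196 302:193 302.5:185 303:177 303.5:169 304:162 304.5:167 305:173 305.5:183 306:192 306.5:195 307:199 307.5:199 308:199 308.5:200 309:200 309.5:200 310:199 310.5:198 311:197 311.5:191 312:185 312.5:174 313:162 313.5:151 314:140 314.5:144 315:148 315.5:157 316:166 316.5:169 317:173 317.5:173 318:174 318.5:173 319:173 319.5:173 320:174 320.5:174 321:174 321.5:171 322:168 322.5:162 323:155 323.5:147 324:139 324.5:143 325:147 325.5:156 326:165 326.5:169 327:173 327.5:173 328:174 328.5:173 329:173 329.5:173 330:174 330.5:174 331:174 331.5:174
```

View pics/crop8.png

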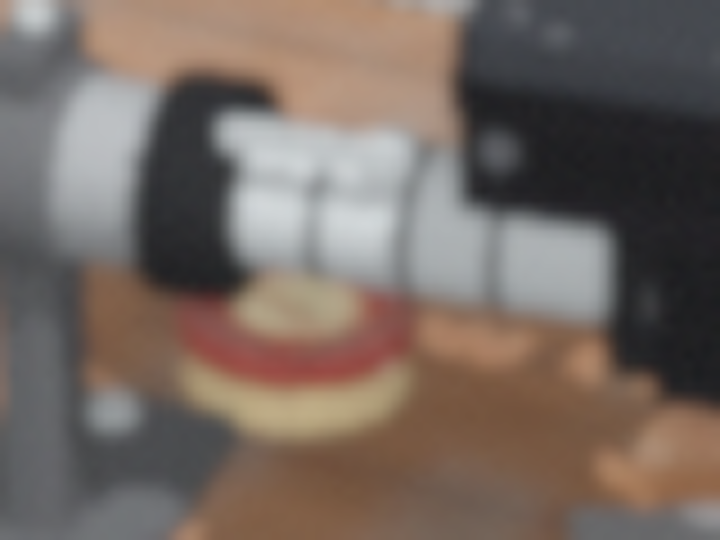

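Rings are now at 304.1, 314.1 and 324.2 px, and the first line of the double ring is coming out at the mouth, so reach is about 79 mm. One last nudge.

```bash
python3 -m crank '[[[-0.9,0,0,0,0.6],[0,0,0,0,0.6],[0,0,0,0,0.6],[0,0,0,0,0.6],[0,0,0,0,0.6],[0,0,0,0,0.6],[0,0,0,0,0.6]]]'
python3 - <<'E'
from h import *
go([.6065,.0505,.081],131); print(ctrl.get_state()['grip_width']*87)
im=save('side','side9.png')
E
python3 prof.py pics/side9.npz | sed -n 2p
```

```text
time: 11.33
position: [0.6588, -0.0088, 0.0805]
tool_rot: [-1.301, -2.858, -0.003]
ft_force: [0.8, 6.6, 0.3]
grip_width: 0.461
grip_force: 30.0
t 11.3333 pos [ 0.6588 -0.0088  0.0805] xang 131.04 tilt [ 0.     0.002 -1.   ] shift mm [79.1 -0.5 -0.4] turn 0.001 F [0.8 6.6 0.3] grip 0.46075086188813835 30.018071821541525 q [-0.3   0.45  0.36  1.6  -0.17  1.12  0.81]
40.085324984268034
0 284:117 284.5:96 285:75 285.5:63 286:50 286.5:48 287:46 287.5:46 288:46 288.5:46 289:46 289.5:46 290:47 290.5:47 291:47 291.5:47 292:48 292.5:48 293:49 293.5:55 294:61 294.5:82 295:103 295.5:129 296:155 296.5:171 297:187 297.5:192 298:196 298.5:197 299:198 299.5:199 300:199 300.5:199 301:199 301.5:197 302:195 302.5:190 303:184 303.5:176 304:168 304.5:170 305:172 305.5:181 306:190 306.5:194 307:199 307.5:199 308:199 308.5:200 309:200 309.5:200 310:200 310.5:199 311:197 311.5:192 312:186 312.5:177 313:167 313.5:155 314:144 314.5:144 315:146 315.5:155 316:164 316.5:168 317:172 317.5:173 318:174 318.5:173 319:173 319.5:173 320:174 320.5:174 321:174 321.5:173 322:171 322.5:167 323:162 323.5:154 324:145 324.5:145 325:146 325.5:155 326:163 326.5:168 327:173 327.5:173 328:173 328.5:174 329:175 329.5:174 330:174 330.5:174 331:174 331.5:174
```

The 60 mm ring is now 9.9 px (about 20 mm) from the mouth, so reach is about 80 mm. The pinch is steady, so I'm handing in.

```bash
python3 -c "
from bench import job
print(job.close_job())"
```

```text
the job is handed in; nothing more can be done
None
```

I handed in the job with the damper lever within about 1° of half open and the nozzle drawn out to about 80 mm. The handgrip is still pinched at 30 N with the button in, and I did not touch the board, tweezers, screwdriver or flux tin.

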